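Clamp the vial rack on the bench shaker

TASK

Clamp the vial rack down on the shaker, ready for a run: with the outside of a finger, swing the steel hold-down strap round over the rack until it stops against the latch post, and only then push the cam lever on that post all the way down, so that the strap's foot bears on the rack and stays locked. This is pushing work only: do not lift or shift the rack, do not knock over or move the other things on the bench, and take the hand away at the end.

Things in the scene. Friction and masses are not known exactly. Their poses are not given: they have to be found in the camera images.
- shaker: White bench shaker, fixed, 230 (x) x 240 (y) x 80 mm, with an aluminium platform on it (190 x 200 mm, top 100 mm above the bench). Origin on the bench under its centre; x points to its rear (vents), y to its left, z up; front panel with black knob at -x. On the platform: the strap's pivot pillar at (0, +80) mm, the vial rack at (0, 0), the latch post with the cam lever at (0, -75) mm.
- rack: Loose aluminium vial rack with a clear cover over 24 white-capped vials, 128 (x) x 86 (y) x 42 mm, about 0.7 kg; it sits between low lips on the platform (1.5 mm play), cover top 142 mm above the bench. Origin at the centre of its underside.
- strap (a joint): Hold-down strap, a steel bar that swings level about the pivot pillar (shaker z, counter-clockwise from above). 0 = parked open, pointing to the shaker's front, at -3.32 rad from shaker x; 1.75 = over the rack along shaker -y, stopped hard with its notch round the latch stud. Starts between 0 and 0.6. Stays where it is left; about 1.5 N at 100 mm from the pivot moves it.
- strap_pivot (a point): Point on the strap's pivot axis at the height of the strap's upper face (168 mm when unlocked). A hub of radius 16 mm and a nut 17 mm high lie round it.
- strap_mid (a point): On the centre line of the strap's upper face, 100 mm out from the pivot axis. The bar is 26 mm wide, 12 mm thick and ends 176 mm out; unlocked, its top is 168 and its underside 156 mm above the bench, 14 mm clear of the rack's cover. A screw with nut stands 12 mm above its upper face 80 mm out.
- strap_end (a point): Middle of the strap's free end, on its upper face, 176 mm out from the pivot axis.
- latch_stud (a point): Axis of the latch post's 8 mm stud at the strap's height, 155 mm from the pivot axis: the strap's notch comes to lie round it.
- foot: Sprung rubber foot, 18 mm across, under the strap 80 mm out from the pivot. Its underside (origin) hangs 11 mm below the bar, 3 mm above the rack's cover; when the lever is fully down the strap has sunk 5.5 mm and the foot bears on the cover with about 9 N.
- lever (a joint): Cam lever on the latch post, black handle 22 mm wide and 10 mm thick, pointing outward (shaker -y) and up. Turns about shaker x: 0 = up, 1.05 rad above level; 1.15 = fully down at its stop, 0.10 rad below level (height angle = 1.05 - value). Starts at 0 to 0.25, stays where it is left; about 6 N at the handle turns it. Push its upper face, which looks to the rack while it is up.
- lever_pivot (a point): Centre of the lever's horizontal pivot, 179 mm above the bench, on the stud's axis.
- lever_tip (a point): Outer end of the lever's upper face, 85 mm out from the pivot along the lever and 5 mm above its centre line.
- vial_a: Loose amber headspace vial with crimp cap, 22 mm across, 76 mm high, in front of the shaker. Origin under its centre. Leave alone.
- vial_b: A second such vial. Leave alone.
- beaker: Loose glass beaker, 70 mm across, 90 mm high, left of the shaker. Leave alone.
- tip_box: Loose pipette-tip box with clear lid, 122 x 87 x 67 mm, right of the shaker. Leave alone.
- solvent: Loose solvent bottle with screw cap, 86 mm across, 180 mm high, behind the shaker. Leave alone.
- reagent: Loose amber jar, 60 mm across, 120 mm high, behind the shaker. Leave alone.
- spatula: Loose narrow steel laboratory spatula, 185 mm long, lying flat at the left. Leave alone.
Mind the look-alikes: they are no part of the job. What is shaped like the rack but brown or green is not meant.

How it is judged:
On the way, in this order (a step that is already met when the one before it is completed fails the run):
1. the strap is swung over the rack against the latch stud while the lever is still up (value of joint strap above 1.68 rad and value of joint lever below 0.5 rad), for 0.2 s.
2. the cam lever is pushed fully down, the strap still home (value of joint strap above 1.68 rad and value of joint lever above 1.07 rad), for 0.2 s.
At the end, for the whole second after the job is handed in: The strap stands within 0.07 rad of its stop over the rack, the lever within 0.08 rad of fully down, both at rest, the foot bears on the rack with more than 4 N, and the rack is within 6 mm of where it was (all of step 2 and contact force between foot and rack above 4 N and distance of rack from where it was at the start of the episode below 0.006 m and velocity of joint strap between -0.05 and 0.05 rad/s and velocity of joint lever between -0.05 and 0.05 rad/s); the robot touches nothing.
It fails at once if the lever is pushed down (past 0.6 rad) before the strap is over the rack (value of joint lever above 0.6 rad and value of joint strap below 1.6 rad).
It fails at once if the rack is lifted or shifted by more than 8 mm (distance of rack from where it was at the start of the episode above 0.008 m).
It fails at once if another thing on the bench is moved by more than 20 mm or tipped (distance of any of vial_a, vial_b, beaker, tip_box, solvent, reagent, spatula from where it was at the start of the episode above 0.02 m or angle between any of vial_a, vial_b, beaker, tip_box, solvent, reagent, spatula's own z axis and vertical above 0.35 rad).
It also fails if it takes over 51 s, if anything falls off the work surface, if the arm or the gripper's body presses on something with over 40 N, if the wrist force passes 120 N, or if a joint passes its speed limit or range.

ROBOT

A 7-joint arm with a two-finger parallel gripper is mounted at the origin on the work surface. World frame = base frame: x ahead of the robot, y to its left, z up, the work surface at z = 0. Lengths are in m, angles in rad, forces in N, time in s.
With the tool pointing down it reaches from about 0.4 to 0.875 m from the base axis. Payload 19.3 kg.
Tool frame: the origin (TCP) lies midway between the tips of the shut fingers; the grasp point (between the pads) lies 19 mm behind it; x points along the fingers, y is the direction in which the jaws open and shut, and the axes are right-handed (so a half turn about x gives the same grasp; the last joint's range is limited). The gripper opens to 85 mm and grips with 20 to 120 N. Pads are 22 mm wide; open, the fingers measure 114 mm over their backs; the gripper's body (76 mm by 85 mm) begins 54 mm behind the grasp point. The pads swing forward as they close: fully open they stand 13 mm farther back than shut.
Start: joints at [-1.225, 0.521, -0.036, 1.599, 0.021, 1.021, -0.113], TCP at [0.252, 0.572, 0.231] pointing down, gripper open.
Joint ranges: [-2.91, 2.91], [-0.3, 2.13], [-1.5, 1.42], [0.17, 2.43], [-1.26, 4.41], [0.16, 1.93], [-2.52, 2.52]. Speed limits (rad/s): [1.89, 1.89, 2.39, 2.39, 3.01, 3.01, 3.01].

INTERFACE

Orientations are given as [roll, pitch, yaw] about the fixed x, y, z axes, in that order (R = Rz(yaw) Ry(pitch) Rx(roll)).
In Python, from workcell import bot gives the robot as it stands. The module is installed in compiled form; this text tells all that it offers.
- The arm moves only by the tool servo_tool, never from a script. Its argument "targets" is a list of rows, each an object of numbers: "x", "y", "z": the shift along the tool's x, y, z as a fraction of full scale; "wx", "wy", "wz": the turn, a rotation vector about the tool's x, y, z as a fraction of full scale. A call has 1 to 12 rows; each row is the pose to reach, as a shift and turn from the pose measured when the call began, along the tool's axes at that moment, turning the shorter way round; what a row does not reach only later rows make up. Full scale, the value 1, is 40 cm for a shift and 360 degrees for a turn. A row lasts 1/8 s, in which the tool goes at most 62.5 mm and 10.7 degrees, less where a joint would pass 70% of its speed; a pose out of reach is approached as far as the arm can. A call with a number of a shift or a turn outside -1 to 1 is refused whole. A call with a gripper value outside its range is refused whole. "grip" is the gripper command: -1 is shut, 1 is fully open, values between are in proportion, set as the call begins (left out, the last holds). The fingers move at their own pace and stop on an object; "squeeze" is the grip in N (left out, the last holds). Time passes only in rows, so rows that repeat a pose let the fingers close. It gives the time, the measured TCP pose, the force and the opening at its end, in the units of the state.
- bot.observe(): the state, without advancing time (a new reading comes with each control period).
- bot.grab_frame(name): name is "scene" or "top" or "wrist"; returns (picture, depth): 480x640x3 uint8, red, green, blue; 480x640 float32, m along the optical axis (not along the pixel's ray), 0 where there is no reading.
- bot.get_calibration(name): a dict with "intrinsics" (3x3 intrinsics, pixels), "R" (3x3) and "t" (3): a world point X has camera coordinates R X + t. Camera axes: x right, y down, z forward; pixel columns grow to the right and rows downward; lengths in m; the calibration is good to about 2 mm. A picture is of the moment at which its call begins: read the wrist's pose just before it. get_calibration takes no time and is no camera call; for the wrist camera it gives the pose at the moment of the call.
- bot.job_done(): hands the job in, once; it reports no verdict.
Trained networks look in the newest picture that a camera, given by its name, has taken for a name from the list of things; names that differ only in an ending like _2 or _b are one class to them, and where a whole thing is asked for, a point or a joint stands for the part that bears it (a point fixed in the world has none). Each returns a list of dicts, best first, with "confidence" (0 to 1); they miss things now and then, are a little off and sometimes report something else, mostly with a low value. They report only what shows in the picture. A call takes as long as a camera call. They do not tell look-alikes from the thing itself.
- bot.trace(camera, target): "mask" (480x640 bool, what is visible of it) and "pixel" ([column, row] in pixels, amid what is visible of it).
The state is a dict: "clock": time; "qpos": joint angles; "qd": joint speeds; "joint_efforts": joint torques, N m; "position": TCP position; "tool_rot": TCP orientation; "force": force on the tool from outside, world axes, zero at the start; "moment": the same for the moment, N m; "grip_width": finger opening in m.
Only numpy, scipy, OpenCV 4.12 (cv2) and the standard library are available. Lean on these libraries where they do the work, as an engineer would, in place of code of your own. Each camera call takes 0.05 s, during which the arm holds its last target. There are 200 camera calls.

## Working session

There is one attempt and no reset: what is moved stays moved. The work goes in short steps, Python scripts to look and compute and a tool call to move; the robot and the scene stay as the last step left them, time stands still between calls to the robot, and variables do not carry over. Pictures are saved under pics/ and viewed, on a budget of 10 in all, crops included, one or two more only if the job needs it, and the job is handed in when it is done.

Besides the shell and the picture viewer there is one more tool, called after "Call:" in YAML: its name, and indented under it one key for each argument. servo_tool: Moves the arm, as the interface text tells. Shift numbers are shares of 40 cm and turn numbers shares of 360 degrees, none past 1 either way. Its arguments: {"type":"object","properties":{"targets":{"type":"array"},"grip":{"type":"number"},"squeeze":{"type":"number"}},"required":["targets"]}

```bash
mkdir -p pics; cat > h.py <<'E'
import numpy as np, cv2
from workcell import bot
def world(c,px,d):
    K=np.array(c["intrinsics"]);R=np.array(c["R"]);t=np.array(c["t"])
    px=np.atleast_2d(px);d=np.atleast_1d(d)
    X=np.c_[(px[:,0]-K[0,2])/K[0,0]*d,(px[:,1]-K[1,2])/K[1,1]*d,d]
    return (X-t)@R
def proj(c,P):
    K=np.array(c["intrinsics"]);X=np.atleast_2d(P)@np.array(c["R"]).T+np.array(c["t"])
    p=X@K.T;return p[:,:2]/p[:,2:]
E
python3 - <<'E'
from h import *
s=bot.observe();print(s)
ims=[]
for n in("scene","top"):
    im,d=bot.grab_frame(n);c=bot.get_calibration(n);np.savez(n,im=im,d=d)
    cv2.imwrite(f"pics/{n}0.png",im[:,:,::-1])
    print(n,c)
    for t in("shaker","rack","strap","lever","strap_pivot","strap_end","lever_tip","latch_stud"):
        for r in bot.trace(n,t)[:3]:
            u,v=map(int,r["pixel"]);m=r["mask"]
            print(t,round(r["confidence"],2),u,v,m.sum(),world(c,[u,v],d[v,u]).round(3))
E
```

```text
{'clock': 0.0, 'qpos': array([-1.22518932,  0.52200383, -0.03631366,  1.59996185,  0.02120234,
        1.0211244 , -0.11278322]), 'qd': array([-8.04311586e-05, -1.24698350e-03, -6.41432734e-04, -7.23298940e-04,
        4.04781552e-04, -7.59775036e-04,  3.95617197e-04]), 'joint_efforts': array([ 6.29816532e-04, -9.27110767e+01,  1.98032632e+00, -3.69925082e+01,
        1.77948049e-02,  8.33922182e-03, -2.88080923e-05]), 'position': array([0.25236584, 0.57143133, 0.23074877]), 'tool_rot': array([-1.49146622,  1.56968393, -1.90727794]), 'force': array([0.29358851, 0.09377946, 0.11361335]), 'moment': array([-0.00857761, -0.0231157 , -0.02493903]), 'grip_width': 0.08498335301674224}
scene {'intrinsics': array([[590.52253401,   0.        , 318.63245054],
       [  0.        , 590.52253401, 234.53708847],
       [  0.        ,   0.        ,   1.        ]]), 'R': array([[-0.84538544,  0.53414062,  0.00415274],
       [ 0.46266419,  0.73610069, -0.49406237],
       [-0.26695561, -0.41575181, -0.86941655]]), 't': array([ 0.43117846, -0.29406267,  1.51678403])}
shaker 0.67 273 209 8914 [[0.638 
[... 911 characters left out ...]
-01]]), 't': array([0.10372549, 0.60290925, 1.33610351])}
shaker 0.82 365 232 6614 [[ 0.597 -0.007  0.106]]
rack 0.86 439 328 1956 [[ 0.361 -0.195  0.048]]
rack 0.77 280 263 1745 [[0.524 0.206 0.046]]
rack 0.68 382 232 2002 [[ 0.593 -0.044  0.141]]
strap 0.77 355 250 756 [[0.546 0.023 0.182]]
lever 0.78 432 234 329 [[ 0.579 -0.148  0.214]]
lever 0.58 365 234 6870 [[ 0.592 -0.006  0.107]]
strap_pivot 0.62 365 230 6870 [[ 0.601 -0.006  0.109]]
strap_pivot 0.27 364 293 54 [[ 0.448 -0.005  0.073]]
strap_end 0.88 352 253 805 [[0.54 0.03 0.17]]
lever_tip 0.85 435 235 345 [[ 0.576 -0.153  0.223]]
latch_stud 0.97 366 232 7130 [[ 0.596 -0.009  0.111]]
latch_stud 0.64 354 252 843 [[0.542 0.025 0.173]]
```

```bash
python3 - <<'E'
from h import *
z=np.load("top.npz");im=z["im"][120:400,190:560]
cv2.imwrite("pics/topc.png",cv2.resize(im[:,:,::-1],None,fx=2.1,fy=2.1,interpolation=cv2.INTER_CUBIC))
z=np.load("scene.npz")
cv2.imwrite("pics/scenec.png",cv2.resize(z["im"][60:360,110:510][:,:,::-1],None,fx=2,fy=2,interpolation=cv2.INTER_CUBIC))
z=np.load("top.npz");c=bot.get_calibration("top");d=z["d"];v,u=np.nonzero(d>0)
W=world(c,np.c_[u,v],d[v,u])
# box around shaker platform
H=W.reshape(-1,3)
sel=lambda lo,hi:H[(H[:,2]>lo)&(H[:,2]<hi)&(abs(H[:,0]-.6)<.2)&(abs(H[:,1])<.2)]
for lo,hi in((.07,.09),(.094,.106),(.136,.147),(.160,.174),(.18,.25)):
    p=sel(lo,hi); r=cv2.minAreaRect((p[:,:2]*1000).astype(np.float32)); print(lo,len(p),r, np.median(p,0))
E
```

```text
0.07 2180 ((621.1295166015625, -6.2215728759765625), (358.758544921875, 349.64776611328125), 82.8121109008789) [ 0.612584   -0.03068362  0.07870418]
0.094 3332 ((664.736328125, -0.662445068359375), (339.1221923828125, 279.5295104980469), 76.09896087646484) [ 0.61221644 -0.07522836  0.09944855]
0.136 1949 ((666.0447998046875, -67.78672790527344), (124.8270263671875, 265.8644104003906), 87.5831069946289) [ 0.60676862 -0.05464868  0.14120348]
0.16 828 ((624.21240234375, -53.35271453857422), (178.91110229492188, 350.2330322265625), 89.66851043701172) [0.54930945 0.02260039 0.16687539]
0.18 342 ((677.2713012695312, -65.11634063720703), (250.31948852539062, 211.3108673095703), 6.570136070251465) [ 0.5829159  -0.14255676  0.20236273]
```

View pics/topc.png

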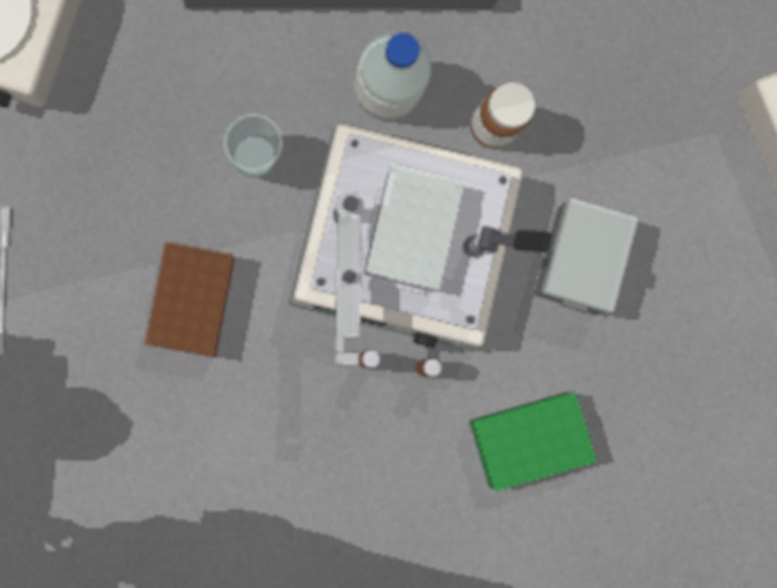

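View pics/scenec.png

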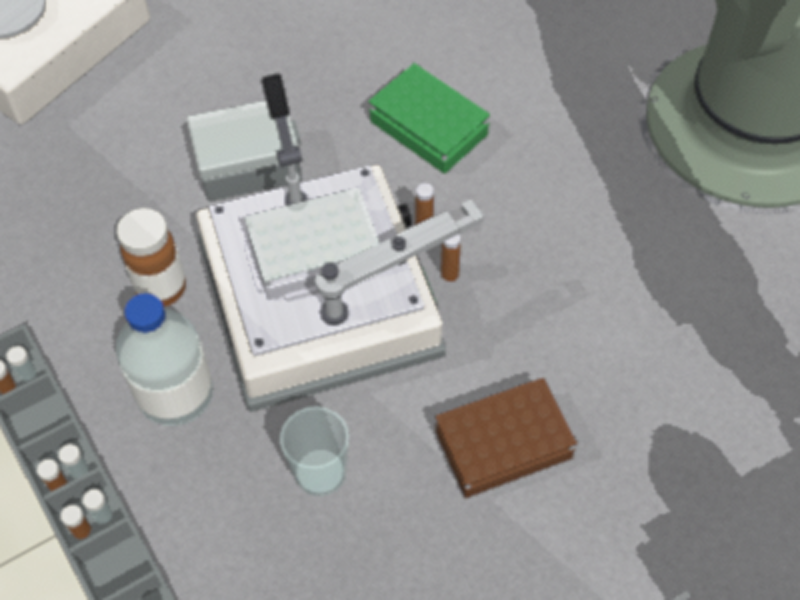

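The top crop shows the strap with its pivot at (350,205) and its free end at (347,360). The true rack is the white one on the platform at (415,225). The brown (190,300) and green (535,440) blocks are look-alikes. The lever points right (475..550,242), and its handle is over the tip box's near side. The vials at (370,360) and (430,367) are close to the strap's end but lower.

```bash
python3 - <<'E'
from h import *
Ws={}
for n in("top","scene"):
    z=np.load(n+".npz");c=bot.get_calibration(n);d=z["d"];v,u=np.nonzero(d>0);Ws[n]=world(c,np.c_[u,v],d[v,u])
    H=Ws[n]
    for nm,lo,hi,cx,cy,r in(("plat",.095,.105,.6,-.015,.15),("rack",.138,.146,.6,-.05,.085),("strap",.162,.174,.54,.03,.13),("lever",.185,.27,.585,-.14,.08),("tipbox",.05,.08,.58,-.22,.09),("beaker",.08,.1,.66,.13,.06)):
        p=H[(H[:,2]>lo)&(H[:,2]<hi)&(np.hypot(H[:,0]-cx,H[:,1]-cy)<r)]
        if len(p)<5: print(n,nm,len(p));continue
        q=cv2.minAreaRect((p[:,:2]*1000).astype(np.float32)); print(n,nm,len(p),np.round(q[0]),np.round(q[1]),round(q[2],1),np.median(p,0).round(3),p[:,2].max().round(3))
        if nm in("strap","lever"):
            vx=cv2.fitLine((p[:,:2]).astype(np.float32),cv2.DIST_HUBER,0,.01,.01).ravel();print(vx,p.min(0),p.max(0))
            e=p[np.argsort(p[:,:2]@vx[:2])];print("ends",e[:5].mean(0),e[-5:].mean(0))
E
```

```text
top plat 2939 [605. -57.] [200. 190.] 75.8 [ 0.603 -0.068  0.1  ] 0.105
top rack 1678 [600. -70.] [115. 128.] 75.6 [ 0.602 -0.056  0.141] 0.146
top strap 785 [544.  21.] [ 31. 190.] 89.7 [0.545 0.023 0.167] 0.174
[ 0.99952143 -0.03093373  0.54675466  0.02285726] [0.44960152 0.00522109 0.16202363] [0.63924795 0.03710919 0.17385144]
ends [0.44962503 0.03154214 0.16857847] [0.63847559 0.0204534  0.16799088]
top lever 256 [ 581. -153.] [60. 22.] 75.6 [ 0.579 -0.159  0.227] 0.257
[ 0.23778214  0.9713185   0.5800671  -0.15249765] [ 0.56425067 -0.18270176  0.18500686] [ 0.5986676  -0.12173804  0.25681132]
ends [ 0.57427106 -0.18169415  0.24900013] [ 0.59082547 -0.12513238  0.18633517]
top tipbox 1530 [ 581. -233.] [154. 144.] 79.8 [ 0.576 -0.264  0.066] 0.08
top beaker 50 [694. 130.] [66. 31.] 88.0 [0.689 0.128 0.088] 0.094
scene plat 3138 [609. -58.] [205. 190.] 76.0 [ 0.632 -0.017  0.099] 0.105
scene rack 1802 [609. -58.] [143. 145.] 40.5 [ 0.61  -0.057  0.141] 0.146
scene strap 908 [547.  22.] [ 31. 192.] 89.2 [0.553 0.024 0.166] 0.174
[ 0.9995671  -0.02942246  0.5419145   0.02404694] [0.45107483 0.00566779 0.16211385] [0.64339406 0.03795748 0.17389548]
ends [0.45203506 0.01966469 0.16440797] [0.64274409 0.02194241 0.16579232]
scene lever 347 [ 585. -152.] [65. 22.] 75.9 [ 0.585 -0.16   0.225] 0.253
[ 0.26657075  0.96381533  0.5839138  -0.15748768] [ 0.56794694 -0.1856329   0.18506202] [ 0.60140501 -0.121854    0.25334202]
ends [ 0.57926914 -0.18210158  0.24914702] [ 0.59685323 -0.12424147  0.18684762]
scene tipbox 1096 [ 584. -272.] [ 84. 125.] 69.9 [ 0.591 -0.265  0.065] 0.072
scene beaker 105 [696. 129.] [28. 68.] 0.0 [0.694 0.12  0.086] 0.094
```

```bash
cat >> h.py <<'E'
from scipy.spatial.transform import Rotation as Rn
YAW=-0.2465;C=np.array([.607,-.0575]);XS=np.array([np.cos(YAW),np.sin(YAW)]);YS=np.array([-XS[1],XS[0]])
P=C+.08*YS;L=C-.075*YS
def tool():
    s=bot.observe();return np.array(s["position"]),Rn.from_euler("xyz",s["tool_rot"]).as_matrix(),s
def rel(pts):
    p,R,_=tool();return ((np.atleast_2d(pts)-p)@R/.4).round(4)
E
python3 - <<'E'
from h import *
p,R,s=tool();print(R.round(3),P,L)
print(rel([[.517,.075,.25],[.517,.075,.152]]))
# wanted turn so tool y lies along world y / shaker axes
for a in range(4):
    th=YAW+a*np.pi/2; Y=np.array([np.cos(th),np.sin(th),0]);X=np.array([0,0,-1.]);G=np.c_[X,Y,np.cross(X,Y)]
    print(a,Rn.from_matrix(R.T@G).as_rotvec()/(2*np.pi))
E
```

```text
[[ 0.     0.404  0.915]
 [ 0.     0.915 -0.404]
 [-1.     0.     0.   ]] [0.6265209  0.02008179] [ 0.58869916 -0.13023293]
[[-0.0467 -0.8688  1.1066]
 [ 0.1983 -0.8689  1.1066]]
0 [ 2.23047109e-01  1.35340649e-06 -6.08006384e-06]
1 [-2.69528914e-02  4.84233108e-06 -3.07905174e-06]
2 [-2.76952891e-01  6.36818361e-06  1.41754120e-06]
3 [ 4.73047109e-01 -4.58681195e-06 -7.21353972e-06]
```

Call:
servo_tool:
  targets:
    - {"x":-0.02,"y":-0.1,"z":0.13,"wx":-0.01}
    - {"x":-0.03,"y":-0.22,"z":0.28,"wx":-0.02}
    - {"x":-0.047,"y":-0.33,"z":0.42,"wx":-0.027}
    - {"x":-0.047,"y":-0.44,"z":0.56,"wx":-0.027}
    - {"x":-0.047,"y":-0.55,"z":0.7,"wx":-0.027}
    - {"x":-0.047,"y":-0.65,"z":0.83,"wx":-0.027}
    - {"x":-0.047,"y":-0.69,"z":0.88,"wx":-0.027}
    - {"x":-0.047,"y":-0.69,"z":0.88,"wx":-0.027}
  grip: -1

```text
$.targets[0]: bad value
```

```bash
python3 - <<'E'
from h import *
p,R,s=tool();print(p,s["clock"],R.round(3),s["qpos"].round(2),s["grip_width"])
print(rel([[.517,.075,.25],[.517,.075,.152]]))
E
```

```text
[0.25247555 0.57173406 0.23131335] 0.9 [[ 0.     0.404  0.915]
 [ 0.     0.915 -0.404]
 [-1.     0.     0.   ]] [-1.23  0.52 -0.04  1.6   0.02  1.02 -0.11] 0.08555048211545267
[[-0.0467 -0.8688  1.1066]
 [ 0.1983 -0.8689  1.1066]]
```

Call:
servo_tool:
  targets:
    - {"x":-0.02,"y":-0.1,"z":0.13,"wx":-0.01,"wy":0,"wz":0}
    - {"x":-0.03,"y":-0.22,"z":0.28,"wx":-0.02,"wy":0,"wz":0}
    - {"x":-0.047,"y":-0.33,"z":0.42,"wx":-0.027,"wy":0,"wz":0}
    - {"x":-0.047,"y":-0.44,"z":0.56,"wx":-0.027,"wy":0,"wz":0}
    - {"x":-0.047,"y":-0.55,"z":0.7,"wx":-0.027,"wy":0,"wz":0}
    - {"x":-0.047,"y":-0.65,"z":0.83,"wx":-0.027,"wy":0,"wz":0}
    - {"x":-0.047,"y":-0.69,"z":0.88,"wx":-0.027,"wy":0,"wz":0}
    - {"x":-0.047,"y":-0.69,"z":0.88,"wx":-0.027,"wy":0,"wz":0}
  grip: -1

```text
clock: 1.9
position: [0.4645, 0.1732, 0.2503]
tool_rot: [-0.544, 1.57, -0.796]
force: [0.3, 0.7, -0.2]
grip_width: -0.0002
```

```bash
python3 - <<'E'
from h import *
p,R,s=tool();print(p,s["clock"],R.round(3),s["qpos"].round(2),s["grip_width"])
print(rel([[.517,.075,.25],[.517,.075,.152]]))
E
```

```text
[0.46453845 0.17316605 0.25032949] 1.9 [[ 0.001  0.249  0.968]
 [-0.001  0.968 -0.249]
 [-1.    -0.001  0.001]] [-0.52  0.29  0.06  1.91 -0.02  0.93  0.86] -0.0001584518858105392
[[ 0.0011 -0.205   0.1882]
 [ 0.2461 -0.2049  0.1879]]
```

Call:
servo_tool:
  targets:
    - {"x":0,"y":-0.1,"z":0.1,"wx":0,"wy":0,"wz":0}
    - {"x":0.05,"y":-0.205,"z":0.188,"wx":0,"wy":0,"wz":0}
    - {"x":0.15,"y":-0.205,"z":0.188,"wx":0,"wy":0,"wz":0}
    - {"x":0.24,"y":-0.205,"z":0.188,"wx":0,"wy":0,"wz":0}
    - {"x":0.243,"y":-0.205,"z":0.188,"wx":0,"wy":0,"wz":0}
    - {"x":0.243,"y":-0.205,"z":0.188,"wx":0,"wy":0,"wz":0}

```text
clock: 2.65
position: [0.5175, 0.0754, 0.1544]
tool_rot: [-0.011, 1.569, -0.262]
force: [-1.0, 1.1, -0.5]
grip_width: -0.0001
```

```bash
python3 - <<'E'
from h import *
p,R,s=tool();print(p,s["clock"],s["force"])
b=.012+.013  # offset behind bar centre line
Q=[]
for th in np.linspace(3.11,4.467,11):
    u=np.array([np.cos(th),np.sin(th)]);n=np.array([-u[1],u[0]])
    q=P+.108*u-(.013+.0125)*n; Q.append([*q,.152])
print(rel(Q),np.round(Q,3))
im,d=bot.grab_frame("scene");cv2.imwrite("pics/s1.png",cv2.resize(im[60:300,160:460][:,:,::-1],None,fx=2.5,fy=2.5))
E
```

```text
[0.51751248 0.07542225 0.1543838 ] 2.65 [-1.0492761   1.12199073 -0.5456287 ]
[[ 0.006  -0.0629  0.0209]
 [ 0.006  -0.1004  0.023 ]
 [ 0.006  -0.1374  0.0302]
 [ 0.006  -0.173   0.0423]
 [ 0.0061 -0.2066  0.0591]
 [ 0.0061 -0.2377  0.0803]
 [ 0.0062 -0.2656  0.1055]
 [ 0.0062 -0.2899  0.1342]
 [ 0.0063 -0.3101  0.166 ]
 [ 0.0063 -0.3257  0.2002]
 [ 0.0064 -0.3366  0.2362]] [[ 0.519  0.049  0.152]
 [ 0.516  0.034  0.152]
 [ 0.516  0.019  0.152]
 [ 0.517  0.004  0.152]
 [ 0.52  -0.011  0.152]
 [ 0.525 -0.025  0.152]
 [ 0.532 -0.038  0.152]
 [ 0.541 -0.05   0.152]
 [ 0.551 -0.061  0.152]
 [ 0.563 -0.071  0.152]
 [ 0.576 -0.078  0.152]]
```

View pics/s1.png

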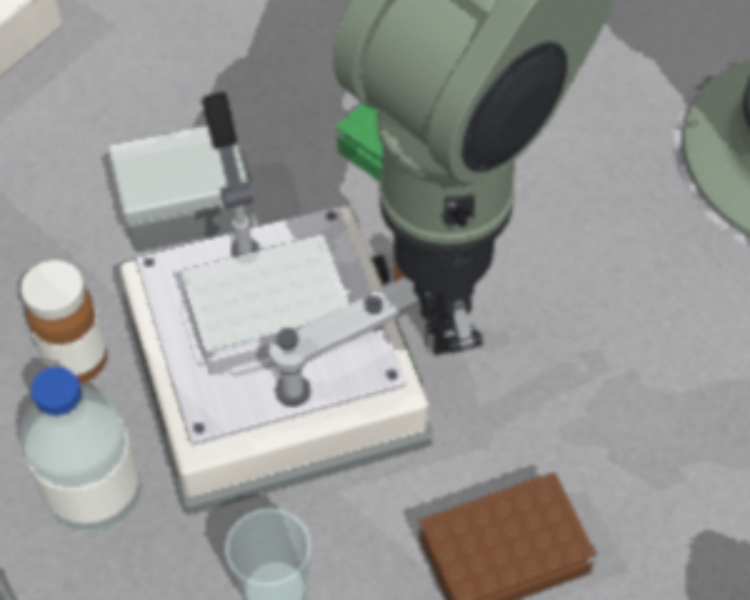

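The closed fingers at (455,340) are just left of the strap at (350,315), at its height. Next I swing it.

Call:
servo_tool:
  targets:
    - {"x":0.003,"y":-0.03,"z":0.02,"wx":0,"wy":0,"wz":0}
    - {"x":0.005,"y":-0.063,"z":0.021,"wx":0,"wy":0,"wz":0}
    - {"x":0.005,"y":-0.1,"z":0.023,"wx":0,"wy":0,"wz":0}
    - {"x":0.005,"y":-0.137,"z":0.03,"wx":0,"wy":0,"wz":0}
    - {"x":0.005,"y":-0.173,"z":0.042,"wx":0,"wy":0,"wz":0}
    - {"x":0.005,"y":-0.207,"z":0.059,"wx":0,"wy":0,"wz":0}
    - {"x":0.005,"y":-0.238,"z":0.08,"wx":0,"wy":0,"wz":0}
    - {"x":0.005,"y":-0.266,"z":0.105,"wx":0,"wy":0,"wz":0}
    - {"x":0.005,"y":-0.29,"z":0.134,"wx":0,"wy":0,"wz":0}
    - {"x":0.005,"y":-0.31,"z":0.166,"wx":0,"wy":0,"wz":0}
    - {"x":0.005,"y":-0.326,"z":0.2,"wx":0,"wy":0,"wz":0}
    - {"x":0.005,"y":-0.328,"z":0.205,"wx":0,"wy":0,"wz":0}

```text
clock: 4.2
position: [0.5652, -0.0729, 0.1527]
tool_rot: [0.002, 1.568, -0.25]
force: [-2.1, -0.6, -0.4]
grip_width: -0.0003
```

```bash
python3 - <<'E'
from h import *
p,R,s=tool();print(p,s["clock"],s["force"],R.round(3))
d=p[:2]-C;print("shaker",d@XS,d@YS)
im,d=bot.grab_frame("scene");cv2.imwrite("pics/s2.png",cv2.resize(im[60:300,160:460][:,:,::-1],None,fx=2.5,fy=2.5))
E
```

```text
[ 0.5651848  -0.07287736  0.15266008] 4.2 [-2.09817003 -0.60902863 -0.3802523 ] [[ 0.003  0.249  0.968]
 [-0.001  0.968 -0.249]
 [-1.     0.     0.003]]
shaker -0.03679897372660863 -0.025115915368274448
```

View pics/s2.png

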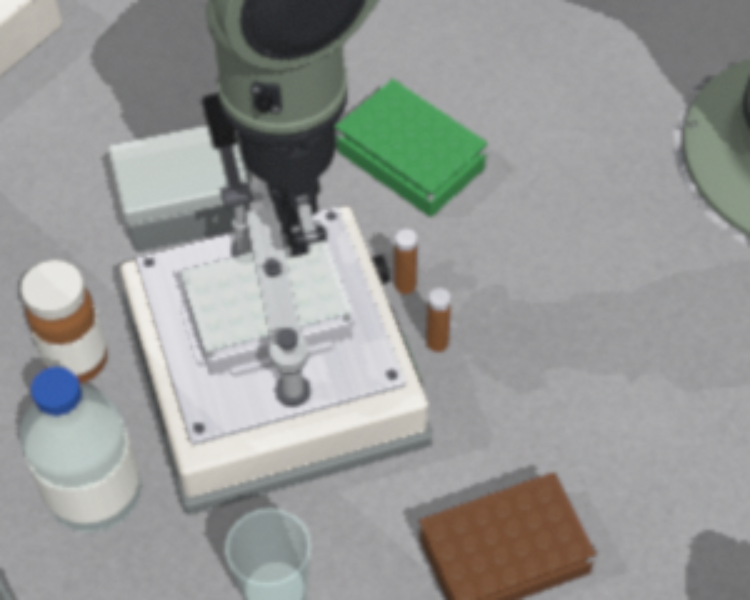

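The strap (270,290) now lies over the rack, roughly 0.1 rad short of home, with the fingers behind it. I push on slowly to the stop.

Call:
servo_tool:
  targets:
    - {"x":0,"y":-0.005,"z":0.015,"wx":0,"wy":0,"wz":0}
    - {"x":0,"y":-0.007,"z":0.025,"wx":0,"wy":0,"wz":0}
    - {"x":0,"y":-0.008,"z":0.032,"wx":0,"wy":0,"wz":0}
    - {"x":0,"y":-0.008,"z":0.036,"wx":0,"wy":0,"wz":0}
    - {"x":0,"y":-0.008,"z":0.036,"wx":0,"wy":0,"wz":0}

```text
clock: 4.88
position: [0.5778, -0.0792, 0.1526]
tool_rot: [-0.023, 1.569, -0.274]
force: [-2.3, 0.8, 0.7]
grip_width: -0.0001
```

Call:
servo_tool:
  targets:
    - {"x":0,"y":0,"z":0.005,"wx":0,"wy":0,"wz":0}
    - {"x":0,"y":0,"z":0.01,"wx":0,"wy":0,"wz":0}
    - {"x":0,"y":0,"z":0.01,"wx":0,"wy":0,"wz":0}
    - {"x":0,"y":0,"z":0.01,"wx":0,"wy":0,"wz":0}

```text
clock: 5.38
position: [0.5805, -0.0801, 0.1522]
tool_rot: [-2.612, 1.57, -2.864]
force: [-9.1, 1.8, 0.7]
grip_width: -0.0
```

```bash
python3 - <<'E'
from h import *
p,R,s=tool();print(p,s["clock"],s["force"])
d=p[:2]-C;print("shaker",d@XS,d@YS)
for n in("scene","top"):
    im,d=bot.grab_frame(n);np.savez(n+"3",im=im,d=d);c=bot.get_calibration(n)
    r=bot.trace(n,"strap")[:1]
    if r:
        v,u=np.nonzero(r[0]["mask"]&(d>0));W=world(c,np.c_[u,v],d[v,u]);W=W[(W[:,2]>.162)&(W[:,2]<.174)]
        a=(W[:,:2]-C)@np.c_[XS,YS]; 
        l=cv2.fitLine(a.astype(np.float32),cv2.DIST_HUBER,0,.01,.01).ravel();print(n,r[0]["confidence"],len(W),l,a.min(0),a.max(0))
        print([ (y,a[abs(a[:,1]-y)<.004,0].min().round(4) if (abs(a[:,1]-y)<.004).any() else 0,a[abs(a[:,1]-y)<.004,0].max().round(4) if (abs(a[:,1]-y)<.004).any() else 0) for y in(.06,.05,.03,.02,-.02,-.04,-.06,-.09)])
E
```

```text
[ 0.58047385 -0.08007938  0.15218968] 5.375 [-9.09843075  1.83458508  0.69624434]
shaker -0.02021470665112335 -0.02836953420982782
scene 0.81 735 [ 0.00760269 -0.9999711   0.0037702   0.02479623] [-0.01357123 -0.0906821 ] [0.0175899  0.09687166]
[(0.06, np.float64(-0.0111), np.float64(0.0144)), (0.05, np.float64(-0.0109), np.float64(0.0154)), (0.03, np.float64(-0.0101), np.float64(0.0157)), (0.02, np.float64(-0.0104), np.float64(0.0157)), (-0.02, np.float64(-0.0092), np.float64(0.0164)), (-0.04, np.float64(-0.0078), np.float64(0.0166)), (-0.06, np.float64(-0.0074), np.float64(0.0169)), (-0.09, np.float64(0.0139), np.float64(0.0176))]
top 0.88 281 [ 0.18340518 -0.9830374  -0.0026834   0.05849084] [-0.01725755  0.01136453] [0.01326972 0.09557019]
[(0.06, np.float64(-0.0145), np.float64(0.0108)), (0.05, np.float64(-0.0142), np.float64(0.0109)), (0.03, np.float64(-0.012), np.float64(0.012)), (0.02, np.float64(0.0044), np.float64(0.0115)), (-0.02, 0, 0), (-0.04, 0, 0), (-0.06, 0, 0), (-0.09, 0, 0)]
```

The contact force jumped to 9 N and the strap lies along shaker -y, so it is home. I now back off, rise, and go to the rack side of the lever.

Call:
servo_tool:
  targets:
    - {"x":0,"y":0,"z":-0.05,"wx":0,"wy":0,"wz":0}
    - {"x":-0.05,"y":0,"z":-0.06,"wx":0,"wy":0,"wz":0}
    - {"x":-0.18,"y":0,"z":-0.06,"wx":0,"wy":0,"wz":0}
    - {"x":-0.29,"y":0,"z":-0.05,"wx":0,"wy":0,"wz":0}
    - {"x":-0.31,"y":-0.05,"z":0,"wx":0,"wy":0,"wz":0}
    - {"x":-0.31,"y":-0.117,"z":0.05,"wx":0,"wy":0,"wz":0}
    - {"x":-0.31,"y":-0.117,"z":0.05,"wx":0,"wy":0,"wz":0}
    - {"x":-0.31,"y":-0.117,"z":0.05,"wx":0,"wy":0,"wz":0}

```text
clock: 6.58
position: [0.5883, -0.1301, 0.2761]
tool_rot: [-2.759, 1.57, -3.01]
force: [-0.5, 0.3, 0.9]
grip_width: 0.0001
```

```bash
python3 - <<'E'
from h import *
p,R,s=tool();print(p,s["clock"],s["force"],R.round(3))
d=p[:2]-C;print("shaker",d@XS,d@YS)
Q=[];
for a,rho in zip([1.0,.9,.8,.65,.5,.35,.2,.05,-.05,-.1,-.15],np.linspace(.065,.078,11)):
    o=rho*np.cos(a)-.005*np.sin(a)-.0145;z=.179+rho*np.sin(a)+.005*np.cos(a)
    Q.append([*(L-o*YS),z])
print(rel(Q),np.round(Q,3))
for n in("scene","top"):
    im,d=bot.grab_frame(n);np.savez(n+"4",im=im,d=d);c=bot.get_calibration(n)
    r=bot.trace(n,"lever")[:1]
    if r:
        v,u=np.nonzero(r[0]["mask"]&(d>0));W=world(c,np.c_[u,v],d[v,u])
        a=(W[:,:2]-C)@np.c_[XS,YS];k=(a[:,1]<-.08)&(W[:,2]>.19);l=cv2.fitLine(np.c_[-a[k,1],W[k,2]].astype(np.float32),cv2.DIST_HUBER,0,.01,.01).ravel()
        print(n,r[0]["confidence"],k.sum(),np.median(a[k],0),a[k].min(0),W[k,2].max(),l,np.arctan2(l[1],l[0]))
    if n=="scene": cv2.imwrite("pics/s4.png",cv2.resize(im[60:300,160:460][:,:,::-1],None,fx=2.5,fy=2.5))
E
```

```text
[ 0.58833521 -0.13006696  0.27611863] 6.575 [-0.47987151  0.29788376  0.87006776] [[-0.001  0.249  0.968]
 [-0.     0.968 -0.249]
 [-1.    -0.    -0.001]]
shaker -0.00039344199254290704 -0.07492785168331745
[[ 0.0993 -0.0412  0.0013]
 [ 0.1052 -0.0571  0.0014]
 [ 0.1129 -0.0727  0.0014]
 [ 0.1286 -0.0934  0.0016]
 [ 0.1477 -0.1119  0.0017]
 [ 0.1698 -0.1275  0.0018]
 [ 0.1944 -0.1398  0.0018]
 [ 0.2211 -0.1483  0.0019]
 [ 0.2398 -0.1527  0.0019]
 [ 0.2495 -0.1559  0.002 ]
 [ 0.2596 -0.1585  0.002 ]] [[ 0.585 -0.146  0.236]
 [ 0.583 -0.152  0.234]
 [ 0.582 -0.158  0.231]
 [ 0.58  -0.166  0.225]
 [ 0.578 -0.174  0.217]
 [ 0.576 -0.18   0.208]
 [ 0.575 -0.184  0.198]
 [ 0.574 -0.188  0.188]
 [ 0.574 -0.189  0.18 ]
 [ 0.573 -0.191  0.176]
 [ 0.573 -0.192  0.172]]
scene 0.68 203 [ 0.00402382 -0.10018114] [-0.00839114 -0.12670982] 0.29725011237046406 [0.5663648  0.8241547  0.09870517 0.2160337 ] 0.96870804
top 0.55 13 [-0.00486993 -0.08415111] [-0.0082995  -0.08744455] 0.20550340833795575 [0.34642267 0.9380785  0.08392376 0.19573909] 1.2170414
```

View pics/s4.png

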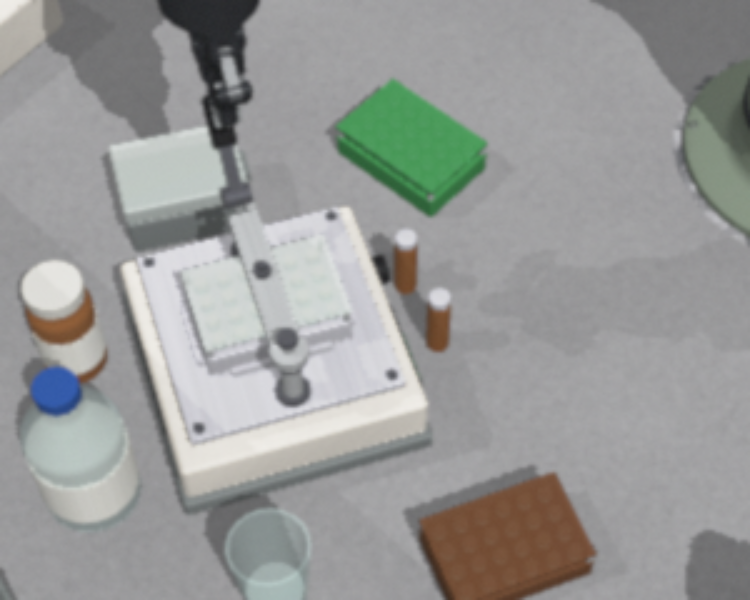

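The strap runs home from (285,345) to the latch at (237,195). The fingers are above the still-raised lever, on its rack side. I push it down along the arc.

Call:
servo_tool:
  targets:
    - {"x":0.08,"y":-0.005,"z":0.001,"wx":0,"wy":0,"wz":0}
    - {"x":0.1,"y":-0.035,"z":0.001,"wx":0,"wy":0,"wz":0}
    - {"x":0.106,"y":-0.058,"z":0.001,"wx":0,"wy":0,"wz":0}
    - {"x":0.115,"y":-0.075,"z":0.001,"wx":0,"wy":0,"wz":0}
    - {"x":0.13,"y":-0.094,"z":0.002,"wx":0,"wy":0,"wz":0}
    - {"x":0.148,"y":-0.112,"z":0.002,"wx":0,"wy":0,"wz":0}
    - {"x":0.17,"y":-0.128,"z":0.002,"wx":0,"wy":0,"wz":0}
    - {"x":0.195,"y":-0.14,"z":0.002,"wx":0,"wy":0,"wz":0}
    - {"x":0.221,"y":-0.148,"z":0.002,"wx":0,"wy":0,"wz":0}
    - {"x":0.24,"y":-0.153,"z":0.002,"wx":0,"wy":0,"wz":0}
    - {"x":0.247,"y":-0.156,"z":0.002,"wx":0,"wy":0,"wz":0}
    - {"x":0.247,"y":-0.156,"z":0.002,"wx":0,"wy":0,"wz":0}

```text
clock: 8.28
position: [0.5739, -0.1898, 0.1782]
tool_rot: [1.432, 1.57, 1.182]
force: [-1.9, 9.1, 15.4]
grip_width: 0.0002
```

Call:
servo_tool:
  targets:
    - {"x":0.008,"y":0,"z":0,"wx":0,"wy":0,"wz":0}
    - {"x":0.012,"y":0,"z":0,"wx":0,"wy":0,"wz":0}
    - {"x":0.012,"y":0,"z":0,"wx":0,"wy":0,"wz":0}
    - {"x":0.012,"y":0,"z":0,"wx":0,"wy":0,"wz":0}

```text
clock: 8.78
position: [0.5744, -0.1897, 0.177]
tool_rot: [0.576, 1.568, 0.325]
force: [-20.1, 11.6, 64.5]
grip_width: -0.0003
```

The force rose to 64 N with only 1 mm of travel, so the lever is at its stop. I lift away and check.

Call:
servo_tool:
  targets:
    - {"x":-0.03,"y":0,"z":0,"wx":0,"wy":0,"wz":0}
    - {"x":-0.13,"y":0,"z":0,"wx":0,"wy":0,"wz":0}
    - {"x":-0.26,"y":0,"z":0,"wx":0,"wy":0,"wz":0}
    - {"x":-0.35,"y":0,"z":-0.1,"wx":0,"wy":0,"wz":0}
    - {"x":-0.35,"y":0.0,"z":-0.22,"wx":0,"wy":0,"wz":0}
    - {"x":-0.35,"y":0.0,"z":-0.3,"wx":0,"wy":0,"wz":0}
    - {"x":-0.35,"y":0.0,"z":-0.3,"wx":0,"wy":0,"wz":0}
    - {"x":-0.35,"y":0.0,"z":-0.3,"wx":0,"wy":0,"wz":0}

```text
clock: 9.78
position: [0.4582, -0.1604, 0.3167]
tool_rot: [0.435, 1.568, 0.185]
force: [0.5, -0.5, -0.5]
grip_width: -0.0002
```

```bash
python3 - <<'E'
from h import *
p,R,s=tool();print(p,s["clock"],s["force"])
for n in("scene","top"):
    im,d=bot.grab_frame(n);c=bot.get_calibration(n)
    for t in("lever","strap"):
        r=bot.trace(n,t)[:1]
        if not r: continue
        v,u=np.nonzero(r[0]["mask"]&(d>0));W=world(c,np.c_[u,v],d[v,u]);a=(W[:,:2]-C)@np.c_[XS,YS]
        if t=="lever": 
            k=(a[:,1]<-.1)&(a[:,1]>-.16)&(W[:,2]>.15)&(abs(a[:,0])<.009);q=np.c_[-a[k,1]-.075,W[k,2]]
        else:
            k=(W[:,2]>.150)&(W[:,2]<.172)&(a[:,1]<.05)&(a[:,1]>-.05)&(abs(a[:,0])<.02);q=np.c_[-a[k,1],a[k,0]]
        if k.sum()<5: print(n,t,k.sum());continue
        l=cv2.fitLine(q.astype(np.float32),cv2.DIST_HUBER,0,.01,.01).ravel();print(n,t,k.sum(),l,np.arctan(l[1]/l[0]),"z",np.median(W[k,2]))
    if n=="scene": cv2.imwrite("pics/s5.png",cv2.resize(im[60:300,160:460][:,:,::-1],None,fx=2.5,fy=2.5))
E
```

```text
[ 0.45816209 -0.16040485  0.31667216] 9.775 [ 0.46382039 -0.46117618 -0.53524306]
scene lever 149 [ 0.9973884  -0.07222394  0.04783578  0.17715889] -0.072286874 z 0.17666981687789365
scene strap 484 [ 0.9999741  -0.00720515 -0.00137725  0.00156331] -0.0072052074 z 0.16123246844534703
top lever 171 [ 0.9967779  -0.08021133  0.05617081  0.17700474] -0.08029759 z 0.17710268923700542
top strap 483 [ 9.9996442e-01 -8.4362878e-03 -7.9729201e-05 -3.5148517e-03] -0.008436387 z 0.16178970205878454
```

View pics/s5.png

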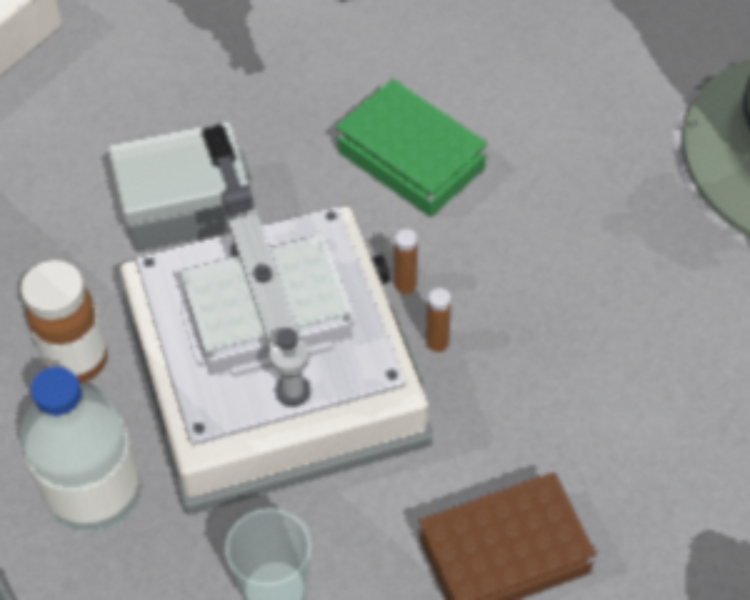

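The lever (225,165) is down, about 0.08 rad below level. The strap has sunk to about 161.5 mm and lies along shaker -y. The hand is clear and the other things are undisturbed.

```bash
python3 -c "
from workcell import bot
print(bot.job_done())"
```

```text
the job is handed in; nothing more can be done
None
```

I swung the strap over the rack with the outside of the closed fingers until it stopped against the latch stud, then pushed the cam lever down to its stop. I took the hand away and handed the job in at about 10 s; the system gave no verdict.

- **Strap:** it lies within about 0.01 rad of shaker -y. Its top has sunk from 168 mm to about 161.5 mm, close to the 162.5 mm expected when locked.
- **Lever:** the cameras read 0.07–0.08 rad below level, against a nominal 0.10, which is inside the 0.08 rad tolerance. At the end of the push the wrist force rose to about 65 N (limit 120 N) with only about 1 mm of travel, so it was at its stop.
- **Rest of the scene:** the rack and the other things in the last picture look unmoved; I did not measure them again. The spatula was outside that picture, and the hand did not go near it. The foot's force on the rack can't be measured directly; I infer it from how far the strap sank.

One early move call was refused because its rows left out some of the turn values. Nothing moved, and the corrected call went through.

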